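# Release the lid of the cheese-cup display case

### The job

Two glazed display cases stand on the counter, one holding a tray of small cheese cups and the other a single whole cheese wheel. Unlock the case with the cheese cups: turn its latch knob a quarter turn clockwise (seen from above) as far as it goes, let go, and let the sprung lid rise to its stop. Leave the other case locked.

Things in the scene. Friction and masses are not known exactly. Their poses are not given: they have to be found in the camera images.
- cups_grip (a point): Grip point of the cup case's dark steel wing knob: on its turning axis, 12 mm below the top of its upright bar (48 mm long, 14 thick, 42 tall). Knob disc (44 mm wide) 28 mm below the point, lid top 36 mm below. y axis along the bar, x across its thickness, z up; axes turn and tilt with the knob. It stands mid-way along the lid's wide front rail, 40 mm in from the edge facing the robot.
- cups_latch (a joint): Angle of that knob, rad. 0 locked: bar parallel to the case's front edge; grows clockwise seen from above to a stop at 1.57, bar pointing front to back. May start up to 0.2 off. Stays where left; friction about 0.05 N m. Its cam tongue frees the lid at about 1.15 rad. The case is fixed: 240 mm deep, 220 wide, 108 tall with its lid, clear walls and pane.
- cups_lid (a joint): Opening angle of the cup case's lid, rad, 0 shut. Hinged along the far top edge, 200 mm behind the knob; held shut by the latch. Once freed, a damped spring (about 1.5 N at the knob) raises it in 1 to 3 s to its stop at 0.35; the knob rises about 70 mm and moves about 30 mm towards the hinge.
- wheel_latch (a joint): Angle of the identical knob on the identical case that holds one large cheese wheel, rad, same sense: leave it locked, as found. The two cases stand side by side in either order, each turned up to 20 degrees.

How it is judged:
At the end, for the whole second after the job is handed in: The cup case's knob is turned to at least 1.35 rad (77 degrees) and its lid has risen to at least 0.25 rad and is at rest; the wheel case's knob is still below 0.45 rad, locked (value of joint cups_latch above 1.35 rad and value of joint cups_lid above 0.25 rad and velocity of joint cups_lid below 0.1 rad/s and value of joint wheel_latch below 0.45 rad); the robot touches nothing.
It fails at once if the knob of the wheel case is turned towards open (beyond 0.45 rad) (value of joint wheel_latch above 0.45 rad).
It also fails if it takes over 38 s, if anything falls off the work surface, if the arm or the gripper's body presses on something with over 40 N, if the wrist force passes 120 N, or if a joint passes its speed limit or range.

### The arm

A 7-joint arm with a two-finger parallel gripper is mounted at the origin on the work surface. World frame = base frame: x ahead of the robot, y to its left, z up, the work surface at z = 0. Lengths are in m, angles in rad, forces in N, time in s.
With the tool pointing down it reaches from about 0.425 to 0.8 m from the base axis. Payload 8.3 kg.
Tool frame: the origin (TCP) lies midway between the tips of the shut fingers; the grasp point (between the pads) lies 19 mm behind it; x points along the fingers, y is the direction in which the jaws open and shut, and the axes are right-handed (so a half turn about x gives the same grasp; the last joint's range is limited). The gripper opens to 85 mm and grips with 20 to 120 N. Pads are 22 mm wide; open, the fingers measure 114 mm over their backs; the gripper's body (76 mm by 85 mm) begins 54 mm behind the grasp point. The pads swing forward as they close: fully open they stand 13 mm farther back than shut.
Start: joints at [-1.164, 0.383, 0.016, 1.37, -0.006, 1.388, -0.046], TCP at [0.283, 0.557, 0.207] pointing down, gripper open.
Joint ranges: [-2.95, 2.95], [-0.25, 2.06], [-1.52, 1.56], [0.18, 2.33], [-1.44, 4.58], [0.02, 2.06], [-3.01, 3.01]. Speed limits (rad/s): [2.39, 2.39, 3.01, 3.01, 3.14, 3.14, 3.14].

### API

Orientations are given as [roll, pitch, yaw] about the fixed x, y, z axes, in that order (R = Rz(yaw) Ry(pitch) Rx(roll)).
In Python, from plant import get_state, eyes, arm gives the robot as it stands.
- The arm moves only by the tool servo_tool, never from a script. Its argument "motion" is text: rows parted by semicolons, each of 7 numbers parted by spaces: the turn, a rotation vector about the world's x, y, z in rad, then the shift along the world's x, y, z in mm, then the opening, from 0 (shut) to 1 (fully open). In form: wx wy wz dx dy dz gripper; .... A call has 1 to 12 rows; each row is the pose to reach, as a shift and turn from the pose commanded when the call began; what a row does not reach only later rows make up. A row lasts 1/12 s, in which the tool goes at most 41.7 mm and 7.16 degrees, less where a joint would pass 70% of its speed; a pose out of reach is approached as far as the arm can. A call with a gripper value outside its range is refused whole. The fingers move at their own pace and stop on an object; "squeeze" is the grip in N (left out, the last holds). Time passes only in rows, so rows that repeat a pose let the fingers close. It gives the time, the measured TCP pose, the force and the opening at its end, in the units of the state.
- get_state(): the state, without advancing time (a new reading comes with each control period).
- eyes.get_image(name): name is "scene" or "side" or "wrist"; returns (picture, depth): 400x640x3 uint8, red, green, blue; 400x640 float32, m along the optical axis (not along the pixel's ray), 0 where there is no reading.
- eyes.calibration(name): a dict with "camera_matrix" (3x3 intrinsics, pixels), "k1" (the pictures are not rectified: a ray, as slopes to the right and down, at radius r is drawn at 1 + k1 r^2 times it, then the intrinsics apply), "rvec" (rotation vector, rad) and "tvec" (3), from world to camera coordinates, as OpenCV has them; the wrist camera has in their place "hand_eye" (4x4, takes a point from camera to tool coordinates, whose origin is the TCP and whose axes are the tool frame's). Camera axes: x right, y down, z forward; pixel columns grow to the right and rows downward; lengths in m; the calibration is good to about 2 mm. A picture is of the moment at which its call begins: read the wrist's pose just before it. calibration takes no time and is no camera call.
- arm.close_job(): hands the job in, once; it reports no verdict.
The state is a dict: "time_s": time; "qpos": joint angles; "joint_vel": joint speeds; "joint_efforts": joint torques, N m; "tcp_pos": TCP position; "tool_rot": TCP orientation; "force": force on the tool from outside, world axes, zero at the start; "wrist_torque": the same for the moment, N m; "finger_gap": opening from 0.0 (shut) to 1.0 (fully open).
Only numpy, scipy, OpenCV 4.12 (cv2) and the standard library are available. Lean on these libraries where they do the work, as an engineer would, in place of code of your own. Each camera call takes 0.05 s, during which the arm holds its last target. There are 200 camera calls.

## Working session

There is one attempt and no reset: what is moved stays moved. The work goes in short steps, Python scripts to look and compute and a tool call to move; the robot and the scene stay as the last step left them, time stands still between calls to the robot, and variables do not carry over. Pictures are saved under pics/ and viewed, about 8 in all and at most 12, crops included, and the job is handed in when it is done.

Besides the shell and the picture viewer there is one more tool, called in YAML: its name, and indented under it one key for each argument. servo_tool: Moves the arm, as the interface text tells. Its arguments: {"type":"object","properties":{"motion":{"type":"string"},"squeeze":{"type":"number"}},"required":["motion"]}

```bash
mkdir -p pics; ls; cat > h.py <<'E'
import numpy as np, cv2
from plant import get_state, eyes, arm
from scipy.spatial.transform import Rotation as R
def snap(n,f):
    s=get_state(); im,d=eyes.get_image(n); cv2.imwrite(f'pics/{f}.png',im[:,:,::-1]); np.savez(f'pics/{f}.npz',im=im,d=d,p=s['tcp_pos'],r=s['tool_rot']); return s
def cam(n,f):
    c=eyes.calibration(n)
    if 'hand_eye' in c:
        z=np.load(f'pics/{f}.npz'); H=np.array(c['hand_eye']); T=R.from_euler('xyz',z['r']).as_matrix()
        return c,T@H[:3,:3],T@H[:3,3]+z['p']
    M=cv2.Rodrigues(np.array(c['rvec'],float))[0]; return c,M.T,-M.T@np.array(c['tvec'],float).ravel()
def rays(n,f,uv):
    c,M,o=cam(n,f); K=np.array(c['camera_matrix']); uv=np.atleast_2d(uv).astype(float)
    q=np.c_[(uv[:,0]-K[0,2])/K[0,0],(uv[:,1]-K[1,2])/K[1,1]]; x=q.copy()
    for _ in range(20): x=q/(1+c['k1']*(x**2).sum(1,keepdims=True))
    return o,np.c_[x,np.ones(len(x))]@M.T
def onz(n,f,uv,z):
    o,d=rays(n,f,uv); return o+d*((z-o[2])/d[:,2])[:,None]
def pts(n,f,uv):
    d=np.load(f'pics/{f}.npz')['d']; uv=np.atleast_2d(uv).astype(int); o,r=rays(n,f,uv)
    return o+r*d[uv[:,1],uv[:,0]][:,None]
E
python3 - <<'E'
from h import *
print(snap('scene','sc1')); snap('side','si1')
for n in('scene','side','wrist'): print(eyes.calibration(n))
E
```

```text
pics
{'time_s': 0.0, 'qpos': array([-1.16387122,  0.38423946,  0.01637021,  1.37119612, -0.00629034,
        1.38817863, -0.04649832]), 'joint_vel': array([-8.37818494e-04, -2.94867371e-05,  5.89865583e-05, -1.05655032e-03,
        1.05899508e-03, -3.97385056e-04,  1.31852070e-03]), 'joint_efforts': array([ 4.76100504e-04, -6.27596855e+01,  8.44407454e-01, -3.71815646e+01,
        1.64274545e-02,  1.44215062e-02,  4.62469018e-06]), 'tcp_pos': array([0.28267346, 0.55679487, 0.20645906]), 'tool_rot': array([-1.54826983,  1.56882428, -2.01802452]), 'force': array([0.50741394, 0.23735331, 0.64768057]), 'wrist_torque': array([0.01743694, 0.00840979, 0.00394498]), 'finger_gap': 1.0019770700273325}
{'camera_matrix': array([[501.3731126 ,   0.        , 323.63092337],
       [  0.        , 501.3731126 , 204.80466862],
       [  0.        ,   0.        ,   1.        ]]), 'k1': 0.031183778685183457, 'rvec': array([ 1.05518591,  2.61812891, -0.75314272]), 'tvec': array([ 0.45349303, -0.27806637,  1.4840811 ])}
{'camera_matrix': array([[367.98681121,   0.        , 318.2987991 ],
       [  0.        , 367.98681121, 199.32945901],
       [  0.        ,   0.        ,   1.        ]]), 'k1': -0.06786203611980604, 'rvec': array([ 2.37062842, -0.16970974,  0.05128511]), 'tvec': array([-0.61764125,  0.16843919,  0.87821717])}
{'camera_matrix': array([[355.80033813,   0.        , 317.74345834],
       [  0.        , 355.80033813, 196.22478846],
       [  0.        ,   0.        ,   1.        ]]), 'k1': -0.05949035423143657, 'hand_eye': array([[-8.01010488e-04, -2.95924215e-01,  9.55211085e-01,
        -1.66219436e-01],
       [ 9.99999679e-01, -2.01867305e-04,  7.76030364e-04,
        -4.95612043e-04],
       [-3.68202887e-05,  9.55211400e-01,  2.95924282e-01,
        -7.56560915e-02],
       [ 0.00000000e+00,  0.00000000e+00,  0.00000000e+00,
         1.00000000e+00]])}
```

View pics/sc1.png

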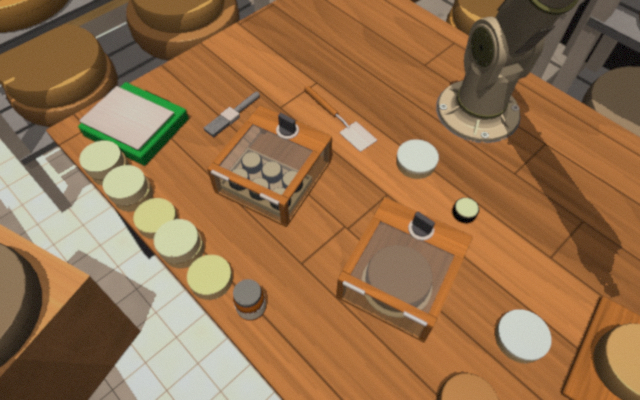

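View pics/si1.png

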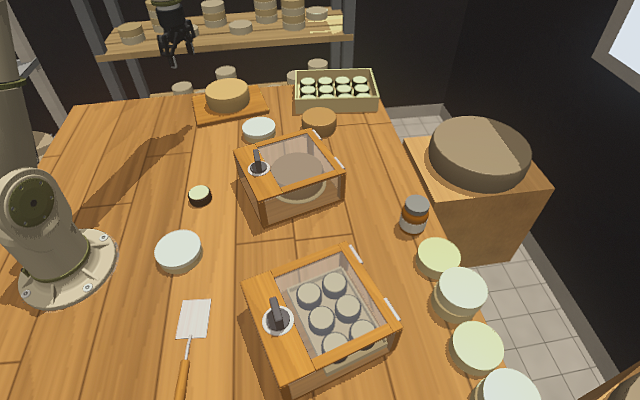

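The cup case is at the scene camera's left (knob near 287,125) and the near case in the side view (knob near 276,310). The wheel case's knob is at scene (422,225) and side (258,162).

```bash
python3 - <<'E'
from h import *
for n,f,c in(('scene','sc1',(287,125)),('side','si1',(276,312))):
    z=np.load(f'pics/{f}.npz'); im=z['im'].astype(int)
    g=np.stack(np.meshgrid(range(c[0]-30,c[0]+30),range(c[1]-30,c[1]+30)),-1).reshape(-1,2)
    P=pts(n,f,g); col=im[g[:,1],g[:,0]]
    dark=(col.max(1)<110)&(col.max(1)-col.min(1)<30)
    m=dark&(P[:,2]>.125)&(P[:,2]<.17)
    Q=P[m]; print(n,m.sum(),Q[:,2].min(),Q[:,2].max(),Q.mean(0))
    t=Q[Q[:,2]>.148]; w,v=np.linalg.eigh(np.cov(t[:,:2].T)); print('top',len(t),t.mean(0),np.degrees(np.arctan2(v[1,1],v[0,1])),np.sqrt(w*12))
    mi,sz,a=cv2.minAreaRect(t[:,:2].astype(np.float32)*1000); print(mi,sz,a)
    d=(col.min(1)>150)&(abs(P[:,2]-.115)<.012); 
    if d.sum()>5: print('disc',d.sum(),P[d].mean(0),cv2.minEnclosingCircle(P[d][:,:2].astype(np.float32)*1000))
# lid edges: orientation from orange-wood points at z~.108
z=np.load('pics/si1.npz'); g=np.stack(np.meshgrid(range(230,420),range(230,400)),-1).reshape(-1,2)
P=pts('side','si1',g); m=abs(P[:,2]-.108)<.006
print('lid',m.sum(),cv2.minAreaRect(P[m][:,:2].astype(np.float32)*1000))
cv2.imwrite('pics/c1.png',cv2.resize(z['im'][270:350,230:330,::-1],(800,640),interpolation=cv2.INTER_CUBIC)[:600])
E
```

```text
scene 185 0.12589679835679257 0.1604457010538547 [ 0.51854703 -0.25136316  0.14578171]
top 91 [ 0.51752563 -0.25247335  0.15518854] 103.41199123556419 [0.01250494 0.04369887]
(518.1860961914062, -253.90682983398438) (14.673036575317383, 43.57553482055664) 17.50174903869629
disc 50 [ 0.52693119 -0.25085519  0.11123527] ((516.0204467773438, -256.4806823730469), 27.035438537597656)
side 127 0.12545326871029094 0.15731721895501805 [ 0.51613462 -0.27127642  0.14660386]
top 73 [ 0.51538343 -0.26562696  0.1544778 ] 99.85055845695727 [0.01808882 0.0518206 ]
(514.80712890625, -259.4054260253906) (13.9389009475708, 45.497650146484375) 9.67819595336914
disc 541 [ 0.53896532 -0.23779633  0.10807507] ((532.49951171875, -230.9618377685547), 60.59645080566406)
lid 13268 ((592.289306640625, -232.5517578125), (245.2407684326172, 222.88516235351562), 17.056148529052734)
```

View pics/c1.png

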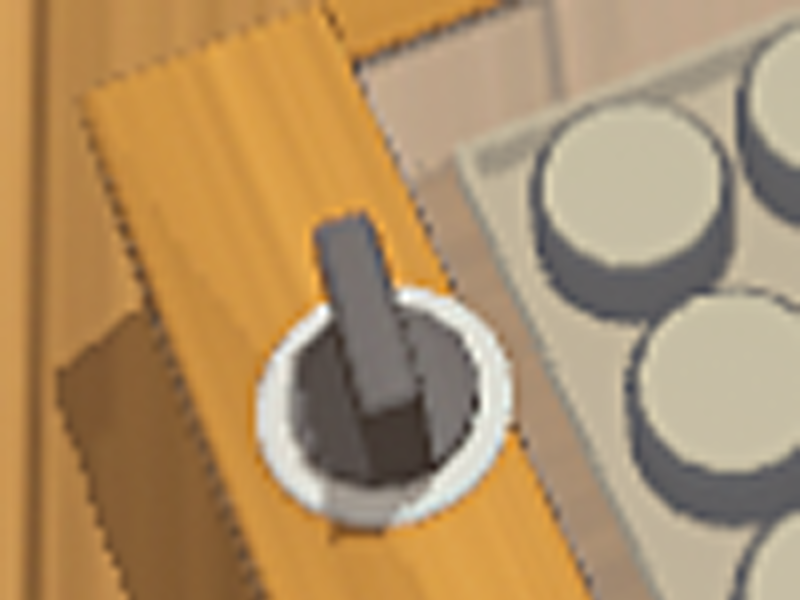

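```bash
python3 - <<'E'
from h import *
s=get_state(); M=R.from_euler('xyz',s['tool_rot']).as_matrix(); print(M.round(3))
a=np.degrees(np.arctan2(M[1,1],M[0,1])); print('tool y az',a)
z=np.load('pics/si1.npz'); g=np.stack(np.meshgrid(range(225,355),range(125,225)),-1).reshape(-1,2)
P=pts('side','si1',g); m=abs(P[:,2]-.108)<.006
print('wheel lid',cv2.minAreaRect(P[m][:,:2].astype(np.float32)*1000), pts('side','si1',(258,155)))
E
```

```text
[[-0.001  0.453  0.892]
 [-0.002  0.892 -0.453]
 [-1.    -0.002  0.   ]]
tool y az 63.08322432508492
wheel lid ((568.7055053710938, 195.17124938964844), (245.45445251464844, 225.3120880126953), 17.41495132446289) [[0.49547633 0.16679619 0.15551771]]
```

servo_tool:
  motion: "0 0 0 10 -10 35 1; 0 0 -0.05 30 -30 70 1; 0 0 -0.1 50 -60 100 1; 0 0 -0.15 75 -95 100 1; 0 0 -0.2 100 -130 100 1; 0 0 -0.25 125 -165 100 1; 0 0 -0.3 150 -200 100 1; 0 0 -0.35 170 -237 100 1; 0 0 -0.4 185 -276 100 1; 0 0 -0.45 200 -315 100 1; 0 0 -0.5 210 -355 100 1; 0 0 -0.55 215 -396 100 1"

```text
time_s: 1.1
tcp_pos: [0.4966, 0.1705, 0.3068]
tool_rot: [-1.45, 1.57, -2.473]
force: [0.6, -0.9, 0.7]
finger_gap: 0.999
```

servo_tool:
  motion: "0 0 -0.03 2 -40 0 1; 0 0 -0.06 4 -80 0 1; 0 0 -0.09 6 -120 0 1; 0 0 -0.12 8 -160 0 1; 0 0 -0.15 10 -200 0 1; 0 0 -0.18 12 -240 -10 1; 0 0 -0.21 13 -280 -20 1; 0 0 -0.24 14 -320 -30 1; 0 0 -0.27 15 -350 -40 1; 0 0 -0.3 16 -380 -40 1; 0 0 -0.32 17 -400 -40 1; 0 0 -0.324 18 -415 -40 1"

```text
time_s: 2.1
tcp_pos: [0.513, -0.245, 0.2669]
tool_rot: [-1.442, 1.569, -2.79]
force: [0.4, -0.8, 0.3]
finger_gap: 1.003
```

servo_tool:
  motion: "0 0 0 2 -9 0 1; 0 0 0 2 -9 0 1; 0 0 0 2 -9 0 1"

```text
time_s: 2.35
tcp_pos: [0.5162, -0.2508, 0.2671]
tool_rot: [-2.216, 1.57, 2.724]
force: [0.7, 1.0, 0.2]
finger_gap: 0.999
```

```bash
python3 - <<'E'
from h import *
snap('wrist','w1'); s=get_state(); M=R.from_euler('xyz',s['tool_rot']).as_matrix(); print(s['tcp_pos'],np.degrees(np.arctan2(M[1,1],M[0,1])),M[2])
for n,f in(('wrist','w1'),):
    z=np.load(f'pics/{f}.npz'); im=z['im'].astype(int)
    g=np.stack(np.meshgrid(range(0,640,1),range(0,400)),-1).reshape(-1,2); P=pts(n,f,g); col=im[g[:,1],g[:,0]]
    near=np.hypot(P[:,0]-.516,P[:,1]+.256)<.04
    for lo in(.140,.148,.152):
        m=near&(P[:,2]>lo)&(P[:,2]<.165); t=P[m]; 
        print(lo,m.sum(),t.mean(0),cv2.minAreaRect(t[:,:2].astype(np.float32)*1000), g[m].mean(0))
    m=abs(P[:,2]-.108)<.006
    print('lid',m.sum(),cv2.minAreaRect(P[m][:,:2].astype(np.float32)*1000))
E
```

```text
[ 0.51642104 -0.25009571  0.26721665] 13.086686701634033 [-9.99999631e-01 -2.85803949e-04 -8.10100852e-04]
0.14 995 [ 0.51420603 -0.25527546  0.15533622] ((514.6522216796875, -257.5349426269531), (13.9854097366333, 48.160030364990234), 10.73969554901123) [314.57889447 188.07638191]
0.148 967 [ 0.5143239  -0.25588143  0.15566107] ((514.6522216796875, -257.5349426269531), (13.9854097366333, 48.160030364990234), 10.73969554901123) [314.55118925 188.89762151]
0.152 948 [ 0.51440984 -0.25630576  0.15577562] ((514.6741333007812, -257.6504821777344), (13.9854097366333, 47.92486572265625), 10.73969554901123) [314.53691983 189.44620253]
lid 55409 ((593.0238037109375, -233.2762908935547), (245.1131591796875, 221.07315063476562), 17.27239990234375)
```

View pics/w1.png

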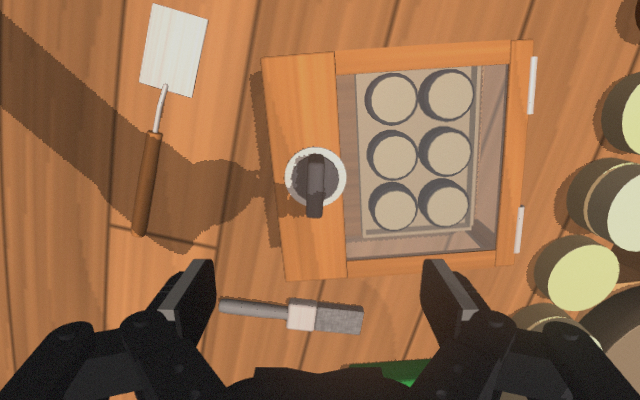

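Wrist view: bar at about (315,185), jaws to straddle it along the image horizontal. Grip is (515,-257.5), bar azimuth 100.7°, case 17.3°, so the latch is about 0.11.

servo_tool:
  motion: "0 0 -0.04 -1.5 -7 -30 1; 0 0 -0.04 -1.5 -7 -60 1; 0 0 -0.04 -1.5 -7 -85 1; 0 0 -0.04 -1.5 -7 -110 1; 0 0 -0.04 -1.5 -7 -130 1; 0 0 -0.04 -1.5 -7 -140 1; 0 0 -0.04 -1.5 -7 -140 1; 0 0 -0.04 -1.5 -7 -140 1"

```text
time_s: 3.07
tcp_pos: [0.515, -0.2575, 0.128]
tool_rot: [2.988, 1.571, 1.606]
force: [-0.1, -0.5, 0.0]
finger_gap: 1.001
```

```bash
cat > st.py <<'E'
from h import *
s=get_state(); M=R.from_euler('xyz',s['tool_rot']).as_matrix(); print(s['time_s'],s['tcp_pos'].round(4),'yaz',np.degrees(np.arctan2(M[1,1],M[0,1])),M[2].round(3),s['force'].round(2),s['wrist_torque'].round(3),s['finger_gap'],s['qpos'].round(2))
E
python3 st.py
```

```text
3.0667 [ 0.515  -0.2575  0.128 ] yaz 10.791579634637943 [-1.  0. -0.] [-0.1  -0.5   0.02] [-0.012 -0.017  0.012] 1.00102650124598 [-0.11  0.38  0.67  1.65 -0.25  1.2   0.8 ]
```

servo_tool:
  motion: "0 0 0 0 0 0 0; 0 0 0 0 0 0 0; 0 0 0 0 0 0 0; 0 0 0 0 0 0 0; 0 0 0 0 0 0 0; 0 0 0 0 0 0 0; 0 0 0 0 0 0 0; 0 0 0 0 0 0 0; 0 0 0 0 0 0 0; 0 0 0 0 0 0 0"
  squeeze: 30

```text
time_s: 3.9
tcp_pos: [0.515, -0.2583, 0.1276]
tool_rot: [1.059, 1.57, -0.325]
force: [3.4, -1.1, 0.0]
finger_gap: 0.145
```

```bash
python3 st.py
```

```text
3.9 [ 0.515  -0.2583  0.1276] yaz 10.727355116929317 [-1.     0.001  0.   ] [ 3.43 -1.06  0.01] [-0.127 -0.609 -0.02 ] 0.14455794455727614 [-0.11  0.38  0.67  1.65 -0.25  1.2   0.8 ]
```

servo_tool:
  motion: "0 0 -0.08 0 0 0 0; 0 0 -0.17 0 0 0 0; 0 0 -0.26 0 0 0 0; 0 0 -0.35 0 0 0 0; 0 0 -0.44 0 0 0 0; 0 0 -0.53 0 0 0 0; 0 0 -0.62 0 0 0 0; 0 0 -0.71 0 0 0 0; 0 0 -0.8 0 0 0 0; 0 0 -0.88 0 0 0 0; 0 0 -0.9 0 0 0 0; 0 0 -0.9 0 0 0 0"

```text
time_s: 4.9
tcp_pos: [0.5143, -0.2581, 0.1274]
tool_rot: [-1.282, 1.57, 2.718]
force: [-0.6, 1.2, 2.4]
finger_gap: 0.144
```

```bash
python3 st.py
```

```text
4.9 [ 0.5143 -0.2581  0.1274] yaz -40.80794669739815 [-1.    -0.001  0.   ] [-0.55  1.23  2.42] [ 0.32   0.207 -0.042] 0.14427073277579086 [-0.24  0.43  0.85  1.65 -0.34  1.22 -0.03]
```

Turned as commanded, with low forces. Now on to the stop.

servo_tool:
  motion: "0 0 -0.08 0 0 0 0; 0 0 -0.16 0 0 0 0; 0 0 -0.24 0 0 0 0; 0 0 -0.32 0 0 0 0; 0 0 -0.4 0 0 0 0; 0 0 -0.46 0 0 0 0; 0 0 -0.51 0 0 0 0; 0 0 -0.54 0 0 0 0; 0 0 -0.56 0 0 0 0; 0 0 -0.56 0 0 0 0; 0 0 -0.56 0 0 0 0"

```text
time_s: 5.82
tcp_pos: [0.5141, -0.2578, 0.1273]
tool_rot: [-1.164, 1.569, 2.277]
force: [-3.1, 5.0, 4.1]
finger_gap: 0.144
```

```bash
python3 st.py
```

```text
5.8167 [ 0.5141 -0.2578  0.1273] yaz -72.81891736039894 [-1.    -0.001  0.001] [-3.07  5.02  4.14] [0.925 0.8   0.015] 0.14433989224113808 [-0.32  0.47  0.97  1.66 -0.41  1.23 -0.53]
```

servo_tool:
  motion: "0 0 0 0 0 0 0.6; 0 0 0 0 0 0 0.7; 0 0 0 0 0 3 0.8; 0 0 0 0 0 25 0.8; 0 0 0 0 0 60 0.8; 0 0 0 0 0 100 0.8; 0 0 0 -5 0 140 0.8; 0 0 0 -15 0 170 0.8; 0 0 0 -30 0 195 0.8; 0 0 0 -40 0 210 0.8; 0 0 0 -40 0 210 0.8; 0 0 0 -40 0 210 0.8"

```text
time_s: 6.82
tcp_pos: [0.4747, -0.259, 0.3384]
tool_rot: [2.791, 1.568, -0.054]
force: [-0.6, 0.4, -0.3]
finger_gap: 0.804
```

servo_tool:
  motion: "0 0 0 0 0 0 0.8; 0 0 0 0 0 0 0.8; 0 0 0 0 0 0 0.8; 0 0 0 0 0 0 0.8; 0 0 0 0 0 0 0.8; 0 0 0 0 0 0 0.8; 0 0 0 0 0 0 0.8; 0 0 0 0 0 0 0.8; 0 0 0 0 0 0 0.8; 0 0 0 0 0 0 0.8; 0 0 0 0 0 0 0.8; 0 0 0 0 0 0 0.8"

```text
time_s: 7.82
tcp_pos: [0.4746, -0.2583, 0.3375]
tool_rot: [-2.713, 1.571, 0.726]
force: [0.5, -0.8, 0.3]
finger_gap: 0.803
```

servo_tool:
  motion: "0 0 0 0 0 0 0.8; 0 0 0 0 0 0 0.8; 0 0 0 0 0 0 0.8; 0 0 0 0 0 0 0.8; 0 0 0 0 0 0 0.8; 0 0 0 0 0 0 0.8; 0 0 0 0 0 0 0.8; 0 0 0 0 0 0 0.8; 0 0 0 0 0 0 0.8; 0 0 0 0 0 0 0.8; 0 0 0 0 0 0 0.8; 0 0 0 0 0 0 0.8"

```text
time_s: 8.82
tcp_pos: [0.4746, -0.2583, 0.3375]
tool_rot: [-2.395, 1.571, 1.044]
force: [-0.3, -0.2, -0.0]
finger_gap: 0.801
```

```bash
python3 - <<'E'
import st
from h import *
snap('side','si2'); snap('scene','sc2')
z=np.load('pics/si2.npz'); g=np.stack(np.meshgrid(range(220,420),range(220,400)),-1).reshape(-1,2)
for n,f,a in(('side','si2',(220,420,200,400)),('scene','sc2',(190,350,80,230))):
    z=np.load(f'pics/{f}.npz'); g=np.stack(np.meshgrid(range(a[0],a[1]),range(a[2],a[3])),-1).reshape(-1,2)
    P=pts(n,f,g); col=z['im'][g[:,1],g[:,0]].astype(int)
    c,s=np.cos(.301),np.sin(.301); D=P-[.515,-.2575,0]; u=c*D[:,0]+s*D[:,1]; v=-s*D[:,0]+c*D[:,1]
    or_=(col[:,0]-col[:,2]>70)&(abs(v)<.11)&(u>-.05)&(u<.21)&(P[:,2]>.1)&(P[:,2]<.21)
    print(n,or_.sum(),'lid tilt',-np.polyfit(u[or_],P[or_][:,2],1)[0])
    m=(abs(v)<.06)&(u>-.03)&(u<.08)&(col.max(1)<110)&(P[:,2]>.19)&(P[:,2]<.25)
    if m.sum()>10: print('bar',m.sum(),P[m].max(0),cv2.minAreaRect(np.c_[u,v][m].astype(np.float32)*1000))
E
```

```text
8.8167 [ 0.4746 -0.2583  0.3375] yaz -72.93547545262496 [-1. -0. -0.] [-0.29 -0.22 -0.05] [ 0.032  0.047 -0.006] 0.8009495522247111 [-0.41  0.26  1.08  1.39 -0.23  1.63 -0.63]
side 5867 lid tilt 0.3436614024612855
bar 381 [ 0.56490022 -0.23839074  0.22886944] ((22.659671783447266, -0.6734886169433594), (55.325687408447266, 17.329181671142578), 5.488986492156982)
scene 3497 lid tilt 0.3528219020829195
bar 195 [ 0.5662796  -0.23516817  0.23116037] ((27.563373565673828, 2.5749874114990234), (23.208187103271484, 51.51144790649414), 72.9998779296875)
```

View pics/si2.png

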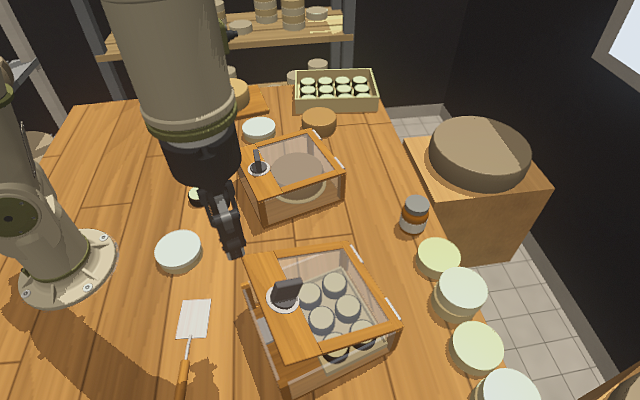

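The side view shows the lid up (near 280,290) with the bar pointing front to back, and the wheel knob as it was. I'll check the bar angle more precisely from the wrist.

```bash
python3 - <<'E'
from h import *
snap('wrist','w2')
z=np.load('pics/w2.npz'); g=np.stack(np.meshgrid(range(640),range(400)),-1).reshape(-1,2)
P=pts('wrist','w2',g); c,s=np.cos(.301),np.sin(.301); D=P-[.515,-.2575,0]
u=c*D[:,0]+s*D[:,1]; v=-s*D[:,0]+c*D[:,1]; w=D[:,2]
t=.35; a=(u-.2)*np.cos(t)-(w-.108)*np.sin(t); h=(u-.2)*np.sin(t)+(w-.108)*np.cos(t)   # lid frame
m=(abs(v)<.05)&(abs(a+.2)<.05)&(h>.042)&(h<.056)
print(m.sum()); r=cv2.minAreaRect(np.c_[a,v][m].astype(np.float32)*1000); print(r, g[m].mean(0))
E
```

```text
1081
((-198.1280975341797, 0.18842840194702148), (13.313380241394043, 47.31258773803711), 89.65035247802734) [331.49398705  96.0573543 ]
```

View pics/w2.png

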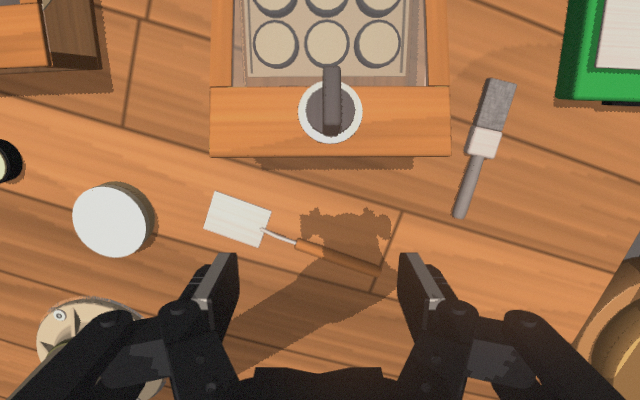

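The wrist view shows the bar at (331,96) pointing straight front to back, within 0.4° of the case axis. The gripper is clear of everything.

```bash
python3 -c "
from plant import arm; print(arm.close_job())"
```

```text
the job is handed in; nothing more can be done
None
```

I unlocked the cup case: I gripped its knob, turned it clockwise to the stop, let go, and backed the arm off upwards. The lid then rose, and I handed the job in at about 9 s of the 38 s.

- **Knob:** the bar lies within 0.4° of the case's front-to-back axis, so the latch is at about 1.56 rad. Two rougher angle estimates, from the side and scene views, were off by about 5° and 17°. They mixed in the sides of the bar, so I relied on the close wrist-camera measurement.
- **Lid:** its tilt measured 0.344 rad from the side view and 0.353 rad from the scene view, which matches the 0.35 stop. I did not measure its speed, but both readings are at the stop about 3 s after release.
- **Wheel case:** its knob was never touched and looks unchanged in the side view. I did not measure its angle.
- **Robot:** it stands clear, with the tool about 0.1 m above the knob and only sensor-noise force. The highest force reading after a move was about 7 N.

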